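# Present a sample tube to the code reader

### The job

Take the one long capped tube out of the small three-hole foam rack, lift it over the full tube rack in the middle of the table without touching that rack, and bring it to the flat code reader on the other side, cap up and never tipped over. Stop with the tube's foot centred over the reader's round glass window and about one centimetre above the glass, upright and not touching the reader, and finish there, still holding the tube in the gripper. Leave everything else on the table where it is.

Things in the scene. Friction and masses are not known exactly. Their poses are not given: they have to be found in the camera images.
- long_tube_centre (a point): Half-way up the long sample tube, on its axis. Tube: 100 mm long, round, clear body 16 mm in diameter with white label, green cap 18 mm in diameter over its top 18 mm; about 30 g; z points to the cap. It stands with 1 mm play all round in one of the small rack's three holes, 35 mm deep: foot 10 mm, top 110 mm above the table. Most room to grip is at or just under the cap.
- long_tube_foot (a point): Centre of the flat foot (underside) of the long tube; z points up along the tube to the cap.
- short_tube_a_centre (a point): Half-way up a short tube, 70 mm long, same body and cap as the long one, in another hole of the small rack (top 80 mm above the table). To be left there.
- short_tube_b_centre (a point): Half-way up the other short tube, 70 mm long, in the remaining hole of the small rack. To be left there.
- small_rack: Small white foam rack, fixed to the table, 75 mm (x) by 190 mm (y) by 45 mm high, with three holes in a row along its own y axis at -60, 0 and +60 mm. Origin at the centre of its underside. It stands to the left or the right of the full rack.
- full_rack: Large white foam rack filled with green-capped tubes, fixed to the table between the small rack and the reader: 300 mm (its own x) by 90 mm (its own y), foam 70 mm high, tops of its caps 110 mm above the table. Origin at the centre of its underside.
- window (a point): Centre of the reader's round glass window (40 mm in diameter, black rim), on the glass surface 61 mm above the table, z up. The reader is a grey block 130 mm (x) by 110 mm (y) by 60 mm high with a flat top; the window lies 15 mm from the middle of the top towards the block's own -x side.
- reader: The grey code reader block; origin at the centre of its underside. Fixed to the table.
- swab_a: Bystander: wrapped swab lying flat, 160 by 20 by 5 mm, nearer the robot, loose. Origin under its centre.
- swab_b: Bystander: a second wrapped swab, 160 by 20 by 5 mm, loose. Origin under its centre.
- jar: Bystander: jar, 60 mm in diameter, 65 mm high, loose. Origin under its centre.
- label_roll: Bystander: roll of paper labels lying flat, 70 mm in diameter, 30 mm high, loose. Origin under its centre.
- gel: Bystander: bottle, 56 mm in diameter, 130 mm high, loose, beyond the full rack. Origin under its centre.
Not all that is in view belongs to the job. Leave any orange look-alike of the part that bears long_tube_centre alone. What is shaped like the reader but turquoise is not meant.

How it is judged:
On the way, in this order (a step that is already met when the one before it is completed fails the run):
1. the long tube is lifted clear of the small rack (height (world z) of long_tube_foot above 0.055 m and contact force between long_tube and the fingers above 0.5 N), for 0.1 s.
2. the long tube passes over the full rack, its foot higher than the caps there (x of long_tube_foot in the frame of full_rack between -0.15 and 0.15 m and y of long_tube_foot in the frame of full_rack between -0.045 and 0.045 m and height (world z) of long_tube_foot above 0.11 m), for 0.05 s.
At the end, for the whole second after the job is handed in: The gripper holds the long tube at rest, upright within 7 degrees, its foot within 8 mm of the window's centre seen from above and 3 to 20 mm above the glass, not touching the reader; the short tubes and the other loose things are within 30 mm of where they began (horizontal distance between long_tube_foot and window below 0.008 m and z of long_tube_foot in the frame of window between 0.003 and 0.02 m and angle between long_tube_foot's own z axis and vertical below 0.12 rad and contact force between long_tube and the fingers above 0.5 N and contact force between long_tube and reader below 0.05 N and linear speed of long_tube below 0.02 m/s and angular speed of long_tube below 0.2 rad/s and distance of each of short_tube_a_centre, short_tube_b_centre, swab_a, swab_b, jar, label_roll, gel from where it was at the start of the episode below 0.03 m); the arm keeps its last pose, push and grip.
It fails at once if the full rack is touched (over 1 N) (contact force between full_rack and anything else above 1 N).
It fails at once if the reader is touched (over 1 N) (contact force between reader and anything else above 1 N).
It fails at once if the long tube is tipped by more than 35 degrees (angle between long_tube_foot's own z axis and vertical above 0.6 rad).
It fails at once if something else on the table is moved by more than 30 mm (distance of any of short_tube_a_centre, short_tube_b_centre, swab_a, swab_b, jar, label_roll, gel from where it was at the start of the episode above 0.03 m).
It also fails if it takes over 53 s, if anything falls off the work surface, if the arm or the gripper's body presses on something with over 40 N, if the wrist force passes 120 N, or if a joint passes its speed limit or range.

### The arm

A 6-joint arm with a two-finger parallel gripper is mounted at the origin on the work surface. World frame = base frame: x ahead of the robot, y to its left, z up, the work surface at z = 0. Lengths are in m, angles in rad, forces in N, time in s.
With the tool pointing down it reaches from about 0.375 to 0.9 m from the base axis. Payload 3.1 kg.
Tool frame: the origin (TCP) lies on the centre line of the jaws, within the pads' length; the fingertips stand 25 mm ahead of it and the grasp point (between the pads) lies 6 mm ahead of it (manip.tip_extent is the distance from the TCP to the fingertips, in m); x points along the fingers, y is the direction in which the jaws open and shut, and the axes are right-handed (so a half turn about x gives the same grasp; the last joint's range is limited). The gripper opens to 87 mm and grips with 3 to 60 N. Pads are 19 mm wide; open, the fingers measure 117 mm over their backs; the gripper's body (75 mm by 190 mm) begins 51 mm behind the grasp point.
Start: joints at [1.081, 0.527, 1.433, -0, 1.181, -0.178], TCP at [0.192, 0.595, 0.248] pointing down, gripper open.
Joint ranges: [-3.08, 3.08], [-0.75, 2.2], [0.22, 2.44], [-1.43, 4.57], [0, 2.65], [-2.85, 2.85]. Speed limits (rad/s): [2.79, 2.79, 3.14, 3.14, 3.14, 3.14].

### API

Orientations are given as a 3x3 rotation matrix whose columns are the frame's x, y, z axes.
In Python, from cell import sensors, camera, job, manip gives the robot as it stands.
- The arm moves only by the tool servo_tool, never from a script. Its argument "series" is a list of rows, each an object of numbers: "hand": the gripper command: -1 is shut, 1 is fully open, values between are in proportion; "x", "y", "z": the shift along the tool's x, y, z in mm; "wx", "wy", "wz": the turn, a rotation vector about the tool's x, y, z in degrees. In form: [{"hand": .., "x": .., "y": .., "z": .., "wx": .., "wy": .., "wz": ..}, ...]. A call has 1 to 8 rows; each row is the pose to reach, as a shift and turn from the pose commanded when the call began, along the tool's axes at that moment; what a row does not reach only later rows make up. A row lasts 1/8 s, in which the tool goes at most 62.5 mm and 10.7 degrees, less where a joint would pass 70% of its speed; a pose out of reach is approached as far as the arm can. A call with a gripper value outside its range is refused whole. The fingers move at their own pace and stop on an object; "squeeze" is the grip in N (left out, the last holds). Time passes only in rows, so rows that repeat a pose let the fingers close. It gives the time, the measured TCP pose, the force and the opening at its end, in the units of the state.
- sensors.read_state(): the state, without advancing time (a new reading comes with each control period).
- camera(name): name is "side" or "top" or "wrist"; returns a dict with "frame" (400x640x3 uint8, red, green, blue), "fx", "fy", "cx", "cy" (pixels), "R" (3x3) and "t" (3): a world point X has camera coordinates R X + t. Camera axes: x right, y down, z forward; pixel columns grow to the right and rows downward; lengths in m; the calibration is good to about 2 mm. The wrist camera is an equidistant fisheye: a pixel r from the principal point sees the ray r / f radians off the axis. A picture is of the moment at which its call begins. There is no depth.
- job.sign_off(): hands the job in, once; it reports no verdict.
The state is a dict: "t": time; "joints": joint angles; "qvel": joint speeds; "effort": joint torques, N m; "position": TCP position; "tcp_rot": TCP orientation; "contact_force": force on the tool from outside, world axes, zero at the start; "ft_torque": the same for the moment, N m; "finger_gap": opening from 0.0 (shut) to 1.0 (fully open).
Only numpy, scipy, OpenCV 4.12 (cv2) and the standard library are available. Lean on these libraries where they do the work, as an engineer would, in place of code of your own. Each camera call takes 0.05 s, during which the arm holds its last target.

## Working session

There is one attempt and no reset: what is moved stays moved. The work goes in short steps, Python scripts to look and compute and a tool call to move; the robot and the scene stay as the last step left them, time stands still between calls to the robot, and variables do not carry over. Pictures are saved under pics/ and viewed, and the job is handed in when it is done.

Besides the shell and the picture viewer there is one more tool, called after "Request:" by a JSON object that holds its "op" and its "data", one argument or row to a line. servo_tool: Moves the arm, as the interface text tells. Its arguments: {"type":"object","properties":{"series":{"type":"array"},"squeeze":{"type":"number"}},"required":["series"]}

```bash
mkdir -p pics; ls; python3 - <<'E'
from cell import sensors,camera,job,manip
import cv2,numpy as np
s=sensors.read_state();print(s['t'],s['position'],np.round(s['tcp_rot'],3).tolist(),s['finger_gap'],manip.tip_extent)
for n in('side','top','wrist'):
    c=camera(n);cv2.imwrite(f'pics/{n}0.png',c['frame'][:,:,::-1]);print(n,c['fx'],c['fy'],c['cx'],c['cy'],np.round(c['R'],3).tolist(),np.round(c['t'],3))
    np.savez(f'{n}0.npz',**c)
E
```

```text
pics
0.0 [0.19136186 0.59427891 0.24656233] [[-0.001, 0.307, 0.952], [-0.002, 0.952, -0.307], [-1.0, -0.002, -0.0]] 0.9997867435607447 0.025
side 447.75736241949346 447.75736241949346 324.0908085588261 193.38964448599555 [[-0.909, -0.417, 0.013], [-0.219, 0.45, -0.866], [0.355, -0.79, -0.5]] [0.475 0.208 1.007]
top 520.449782130212 520.449782130212 320.2948717471695 200.97949021559418 [[0.027, -1.0, 0.001], [-0.975, -0.027, -0.219], [0.219, 0.005, -0.976]] [-0.065  0.544  1.383]
wrist 309.70691628693146 309.70691628693146 327.77909756061285 202.03586551836815 [[0.307, 0.952, -0.003], [0.909, -0.292, 0.296], [0.281, -0.093, -0.955]] [-0.623 -0.036  0.393]
```

View pics/side0.png

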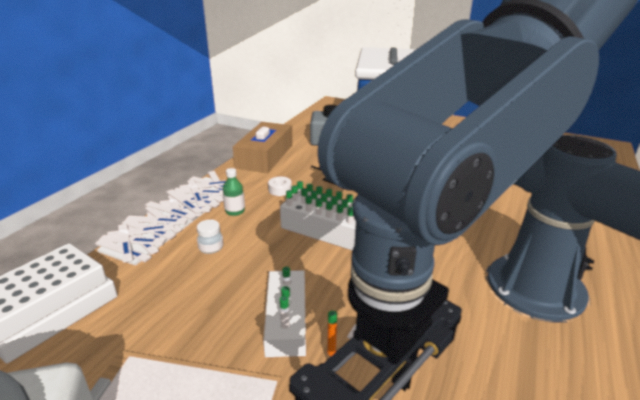

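View pics/top0.png

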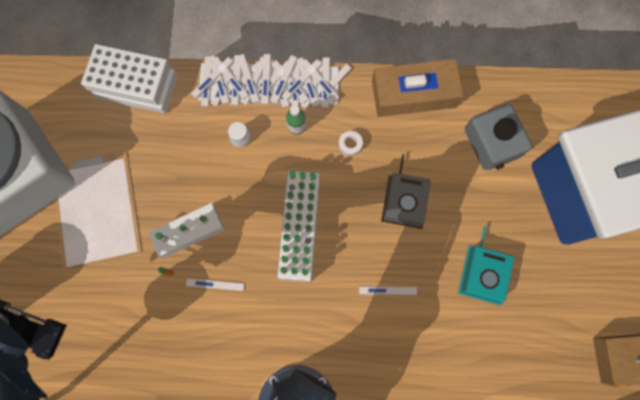

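View pics/wrist0.png

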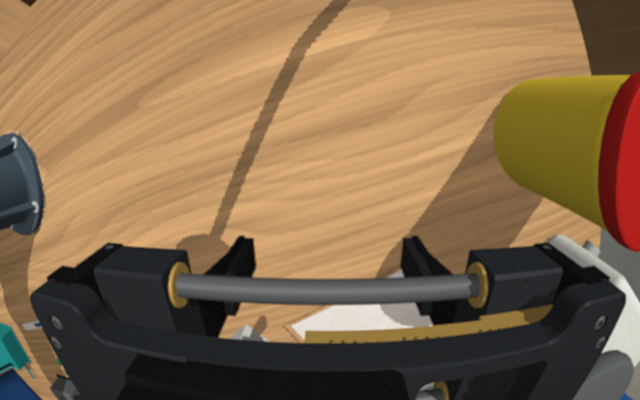

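```bash
python3 - <<'E'
import cv2
a=cv2.imread('pics/top0.png')
cv2.imwrite('pics/c1.png',cv2.resize(a[190:300,140:260],None,fx=6,fy=5.4,interpolation=2)[:600,:720])
cv2.imwrite('pics/c2.png',cv2.resize(a[145:245,270:450],None,fx=4.4,fy=4.4,interpolation=2))
b=cv2.imread('pics/side0.png')
cv2.imwrite('pics/c3.png',cv2.resize(b[250:370,240:360],None,fx=5,fy=5,interpolation=2))
E
```

```text
(no output)
```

View pics/c1.png

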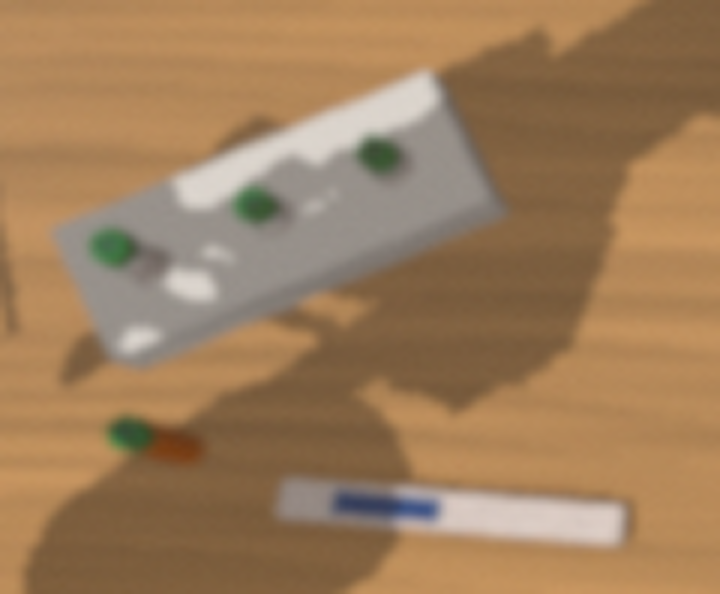

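View pics/c2.png

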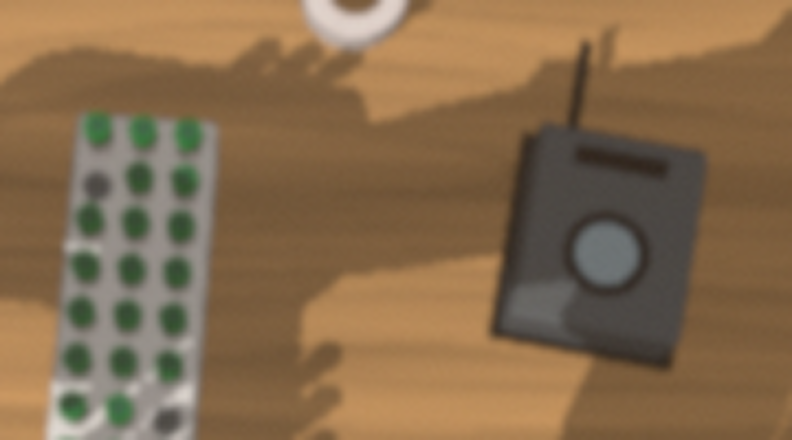

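View pics/c3.png

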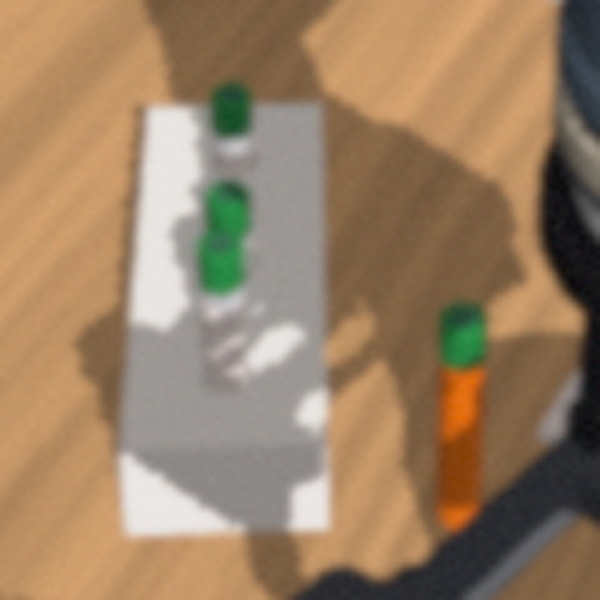

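```bash
cat > h.py <<'E'
import numpy as np,cv2
def proj(c,X):
    X=np.atleast_2d(X);P=X@np.array(c['R']).T+c['t']
    if float(c['fx'])<400 and abs(float(c['fx'])-309.7)<1:
        r=np.hypot(P[:,0],P[:,1]);th=np.arctan2(r,P[:,2]);k=th/np.maximum(r,1e-9)
        return np.c_[c['cx']+c['fx']*k*P[:,0],c['cy']+c['fy']*k*P[:,1]]
    return np.c_[c['cx']+c['fx']*P[:,0]/P[:,2],c['cy']+c['fy']*P[:,1]/P[:,2]]
def ray(c,uv):
    a=np.array([(uv[0]-c['cx'])/c['fx'],(uv[1]-c['cy'])/c['fy']],float)
    if abs(float(c['fx'])-309.7)<1:
        r=np.hypot(*a);d=np.r_[a/max(r,1e-9)*np.sin(r),np.cos(r)]
    else: d=np.r_[a,1]
    R=np.array(c['R']);return -R.T@c['t'],R.T@d/np.linalg.norm(d)
def atz(c,uv,z):
    o,d=ray(c,uv);return o+d*(z-o[2])/d[2]
def tri(obs):
    A=np.zeros((3,3));b=np.zeros(3)
    for c,uv in obs:
        o,d=ray(c,uv);M=np.eye(3)-np.outer(d,d);A+=M;b+=M@o
    X=np.linalg.solve(A,b);return X,[np.linalg.norm(np.cross(X-ray(c,uv)[0],ray(c,uv)[1]))for c,uv in obs]
E
python3 - <<'E'
from h import *
T=dict(np.load('top0.npz'));S=dict(np.load('side0.npz'))
np.set_printoptions(precision=4,suppress=True)
f1=lambda u,v:(140+u/6-.4,190+v/5.4-.4); f2=lambda u,v:(270+u/4.4-.4,145+v/4.4-.4); f3=lambda u,v:(240+u/5-.4,250+v/5-.4)
print('long',tri([(T,f1(113,247)),(S,f3(222,262))]))
print('mid',tri([(T,f1(256,204)),(S,f3(228,210))]))
print('right',tri([(T,f1(380,155)),(S,f3(231,111))]))
for n,p,z in[('long',f1(113,247),.103),('mid',f1(256,204),.073),('right',f1(380,155),.073)]:print(n,atz(T,p,z))
print('orange',tri([(T,f1(130,434)),(S,f3(463,337))]))
print('smallrack corners top',[atz(T,f1(*p),.045)[:2] for p in[(55,233),(432,70),(505,208),(140,350)]])
W=atz(T,f2(606,254),.061);print('window',W)
print('reader top corners',[atz(T,f2(*p),.06)[:2] for p in[(540,122),(707,152),(675,355),(497,325)]])
# side in view of full rack
print('full rack top left',[atz(T,f2(*p),.07)[:2] for p in[(78,115),(217,122)]], [atz(T,p,.07)[:2] for p in[(278,278),(311,280)]])
print('window in side',proj(S,W), 'blockers')
for p in[(350,142),(296,118),(238,133),(215,285),(388,291)]:print(atz(T,p,0.02)[:2])
E
```

```text
long (array([0.4313, 0.3767, 0.0998]), [np.float64(0.00038011694001695203), np.float64(0.0003801169400168756)])
mid (array([0.4594, 0.3234, 0.0698]), [np.float64(0.0003980496422282505), np.float64(0.0003980496422282658)])
right (array([0.4869, 0.2695, 0.0689]), [np.float64(0.00035958030898102796), np.float64(0.00035958030898087986)])
long [0.4312 0.3758 0.103 ]
mid [0.4592 0.3227 0.073 ]
right [0.4858 0.2684 0.073 ]
orange (array([0.3411, 0.3637, 0.0897]), [np.float64(0.0002784214273210043), np.float64(0.0002784214273211293)])
smallrack corners top [array([0.4463, 0.4216]), array([0.5364, 0.2541]), array([0.4649, 0.2152]), array([0.3874, 0.3768])]
window [ 0.5485 -0.2915  0.061 ]
reader top corners [array([ 0.634 , -0.2504]), array([ 0.617 , -0.3566]), array([ 0.4853, -0.3341]), array([ 0.5013, -0.223 ])]
full rack top left [array([0.6277, 0.044 ]), array([ 0.6255, -0.0442])] [array([0.3302, 0.0567]), array([ 0.3273, -0.0314])]
window in side [[355.4989 162.8234]] blockers
[ 0.7342 -0.1322]
[0.8045 0.0287]
[0.753  0.1973]
[0.3099 0.2333]
[ 0.3066 -0.2429]
```

Request:
{"op": "servo_tool", "data": {
  "series": [
    {"x": 8,"y": -19,"z": 42,"wx": 8,"hand": 1},
    {"x": 16,"y": -38,"z": 84,"wx": 16,"hand": 1},
    {"x": 24,"y": -57,"z": 126,"wx": 24,"hand": 1},
    {"x": 32,"y": -76,"z": 168,"wx": 32,"hand": 1},
    {"x": 40,"y": -95,"z": 210,"wx": 40,"hand": 1},
    {"x": 46,"y": -114,"z": 252,"wx": 44.3,"hand": 1},
    {"x": 46,"y": -128,"z": 283,"wx": 44.3,"hand": 1},
    {"x": 46,"y": -134,"z": 295,"wx": 44.3,"hand": 1}
  ]
}}

```text
$.series[0]: bad value
```

```bash
cat > snap.py <<'E'
import sys
from cell import sensors,camera
import cv2,numpy as np
k=sys.argv[1]
for n in sys.argv[2:]:
    c=camera(n);cv2.imwrite(f'pics/{n}{k}.png',c['frame'][:,:,::-1]);np.savez(f'{n}{k}.npz',**c)
s=sensors.read_state();print(s['t'],s['position'],np.round(s['tcp_rot'],4).tolist(),s['finger_gap'],np.round(s['contact_force'],2),np.round(s['qvel'],3),np.round(s['joints'],3))
E
python3 snap.py 1 wrist side
```

```text
0.25 [0.19155006 0.59459597 0.24707818] [[-0.0005, 0.3068, 0.9518], [-0.0009, 0.9518, -0.3068], [-1.0, -0.001, -0.0002]] 0.9982296145771357 [ 0.11  0.48 -0.19] [ 0.002 -0.003 -0.006 -0.001  0.     0.002] [ 1.081  0.528  1.433  0.     1.181 -0.179]
```

View pics/wrist1.png

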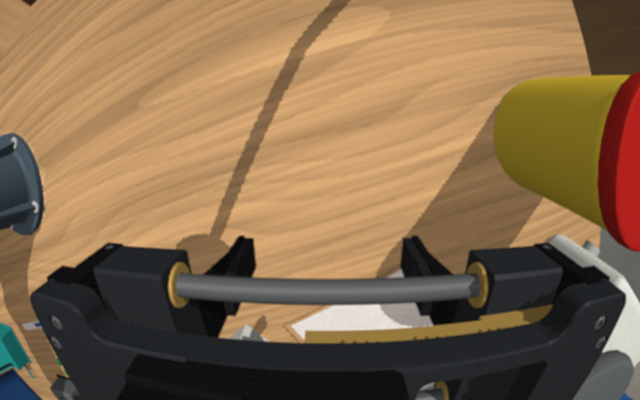

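View pics/side1.png

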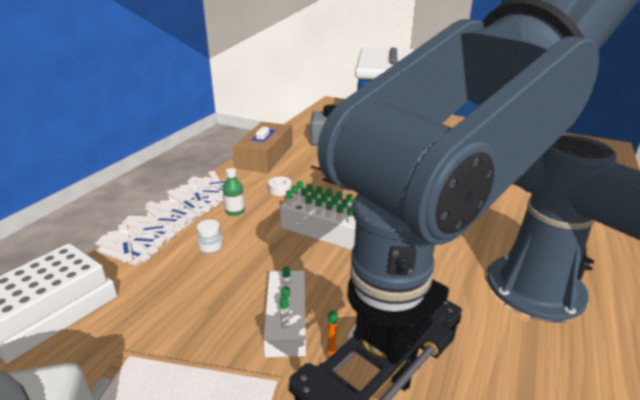

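The arm has not moved; the call was refused as "bad value". Each row may need every key, so I'm resending with all of them.

Request:
{"op": "servo_tool", "data": {
  "series": [
    {"hand": 1,"x": 8,"y": -19,"z": 42,"wx": 8,"wy": 0,"wz": 0},
    {"hand": 1,"x": 16,"y": -38,"z": 84,"wx": 16,"wy": 0,"wz": 0},
    {"hand": 1,"x": 24,"y": -57,"z": 126,"wx": 24,"wy": 0,"wz": 0},
    {"hand": 1,"x": 32,"y": -76,"z": 168,"wx": 32,"wy": 0,"wz": 0},
    {"hand": 1,"x": 40,"y": -95,"z": 210,"wx": 40,"wy": 0,"wz": 0},
    {"hand": 1,"x": 46,"y": -114,"z": 252,"wx": 44.3,"wy": 0,"wz": 0},
    {"hand": 1,"x": 46,"y": -128,"z": 283,"wx": 44.3,"wy": 0,"wz": 0},
    {"hand": 1,"x": 46,"y": -134,"z": 295,"wx": 44.3,"wy": 0,"wz": 0}
  ]
}}

```text
t: 1.25
position: [0.4327, 0.3756, 0.2014]
tcp_rot: [[0.0, 0.885, 0.465], [0.0, 0.465, -0.885], [-1.0, 0.0, -0.0]]
contact_force: [-0.0, -0.1, 0.2]
finger_gap: 0.999
```

```bash
python3 snap.py 2 wrist side top
```

```text
1.4 [0.431098   0.37694091 0.20156021] [[-0.0006, 0.8847, 0.4662], [0.0003, 0.4662, -0.8847], [-1.0, -0.0003, -0.0006]] 1.001515950986514 [-0.91  0.78 -0.28] [ 0.026 -0.004  0.008  0.004  0.004  0.002] [5.230e-01 5.150e-01 1.613e+00 1.000e-03 1.014e+00 3.800e-02]
```

View pics/wrist2.png

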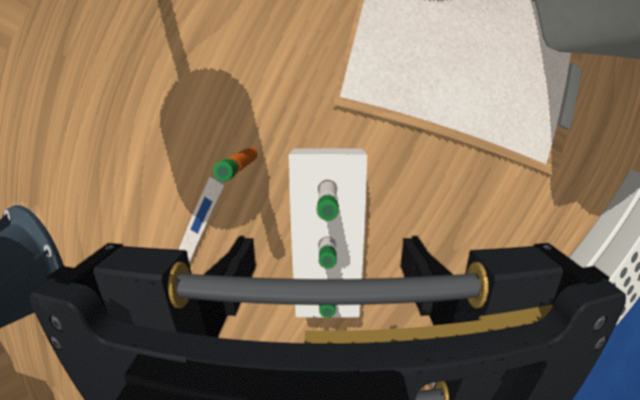

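View pics/side2.png

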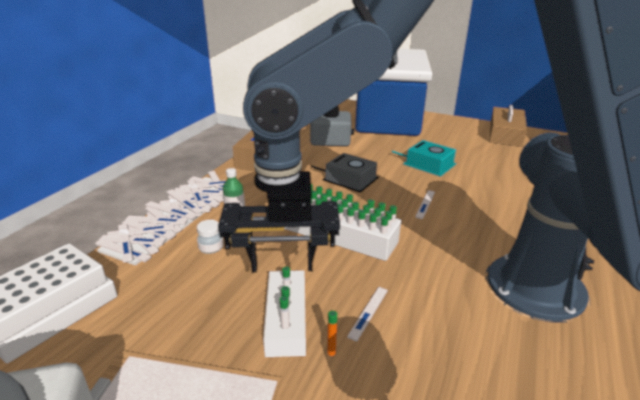

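View pics/top2.png

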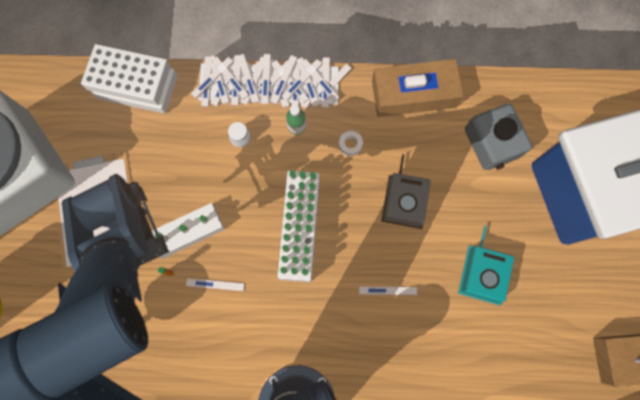

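```bash
python3 - <<'E'
from h import *
np.set_printoptions(precision=4,suppress=True)
S=dict(np.load('side2.npz'));W=dict(np.load('wrist2.npz'));T=dict(np.load('top2.npz'))
print(W['fx'],-W['R'].T@W['t'])
P=np.array([[.4313,.3767,.11],[.4313,.3767,.101],[.4594,.3234,.08],[.4869,.2695,.08],[.4311,.3769,.1766]])
print(proj(W,P));print(proj(S,P))
a=cv2.imread('pics/side2.png');cv2.imwrite('pics/d1.png',cv2.resize(a[140:200,310:390],None,fx=8,fy=8,interpolation=2))
a=cv2.imread('pics/wrist2.png');cv2.imwrite('pics/d2.png',cv2.resize(a[140:340,270:390],None,fx=3,fy=3,interpolation=2)[:600])
a=cv2.imread('pics/top2.png');cv2.imwrite('pics/d3.png',cv2.resize(a[150:240,375:440],None,fx=6,fy=6,interpolation=2))
E
```

```text
309.70691628693146 [0.3939 0.4471 0.3386]
[[328.233  212.6773]
 [328.2128 209.0144]
 [328.2589 262.4159]
 [327.5404 313.0115]
 [328.2941 249.9808]]
[[283.6214 297.7534]
 [283.7813 301.4702]
 [284.8213 287.6214]
 [285.8143 267.6825]
 [282.4248 269.005 ]]
```

View pics/d1.png

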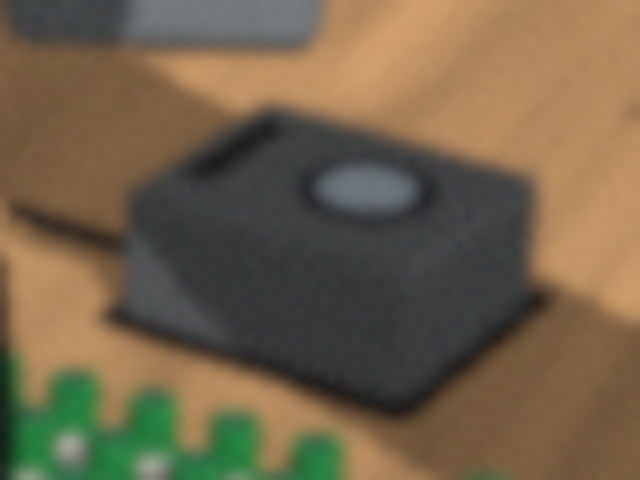

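View pics/d2.png

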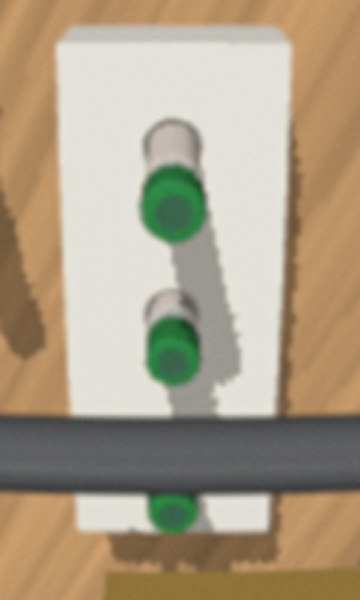

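View pics/d3.png

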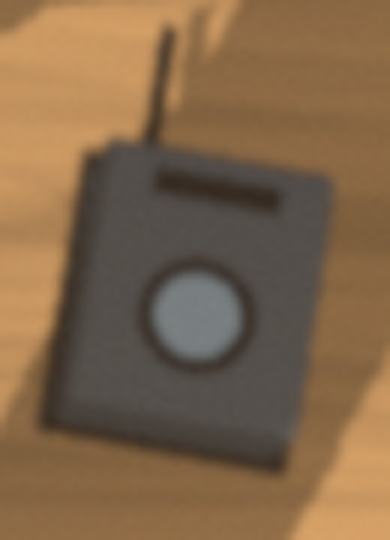

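```bash
python3 - <<'E'
from h import *
np.set_printoptions(precision=4,suppress=True)
S=dict(np.load('side2.npz'));W=dict(np.load('wrist2.npz'));T=dict(np.load('top2.npz'))
w=(327.4,209.4); s=(240+222/5-.4,250+240/5-.4); t=(140+111/6-.4,190+246/5.4-.4)
T0=dict(np.load('top0.npz'))
print(atz(W,w,.11),atz(S,s,.11),atz(T0,t,.11)); print(tri([(W,w),(S,s)]),tri([(W,w),(S,s),(T0,t)]))
tt=(375+198/6-.4,150+316/6-.4); ss=(310+368/8-.4,140+188/8-.4)
print('win',tri([(T,tt),(S,ss)]),atz(T,tt,.061),atz(S,ss,.061))
E
```

```text
[0.4295 0.3788 0.11  ] [0.4309 0.3761 0.11  ] [0.4307 0.3745 0.11  ]
(array([0.4287, 0.38  , 0.1141]), [np.float64(0.0001323471069739109), np.float64(0.0001323471069738607)]) (array([0.4307, 0.3762, 0.1084]), [np.float64(0.002160743382156333), np.float64(0.0013730960932462192), np.float64(0.0011904320115903363)])
win (array([ 0.5487, -0.2926,  0.0596]), [np.float64(0.0002554090033829475), np.float64(0.00025540900338284826)]) [ 0.5487 -0.2923  0.061 ] [ 0.5475 -0.2898  0.061 ]
```

Request:
{"op": "servo_tool", "data": {
  "series": [
    {"hand": 1,"x": 35,"y": 0,"z": 0,"wx": 0,"wy": 0,"wz": 0},
    {"hand": 1,"x": 65,"y": 0,"z": 0,"wx": 0,"wy": 0,"wz": 0},
    {"hand": 1,"x": 88,"y": 0,"z": 0,"wx": 0,"wy": 0,"wz": 0},
    {"hand": 1,"x": 97,"y": 0,"z": 0,"wx": 0,"wy": 0,"wz": 0},
    {"hand": 1,"x": 97,"y": 0,"z": 0,"wx": 0,"wy": 0,"wz": 0}
  ]
}}

```text
t: 2.02
position: [0.4305, 0.3775, 0.1044]
tcp_rot: [[-0.001, 0.884, 0.468], [-0.0, 0.468, -0.884], [-1.0, -0.001, -0.0]]
contact_force: [0.3, -0.1, 1.1]
finger_gap: 1.002
```

```bash
python3 snap.py 3 wrist side; python3 - <<'E'
import cv2
a=cv2.imread('pics/wrist3.png')[120:340,200:460];b=cv2.imread('pics/side3.png')[200:340,220:380]
cv2.imwrite('pics/e.png',cv2.hconcat([cv2.resize(a,(400,338)),cv2.resize(b,(386,338),interpolation=2)]))
E
```

```text
2.125 [0.43153005 0.37757897 0.10540958] [[0.0013, 0.884, 0.4675], [0.0009, 0.4675, -0.884], [-1.0, 0.0016, -0.0002]] 1.0017461926990558 [ 0.03 -0.4   0.44] [-0.008 -0.009 -0.003 -0.003 -0.002  0.001] [0.524 0.657 1.68  0.    0.803 0.037]
```

View pics/e.png

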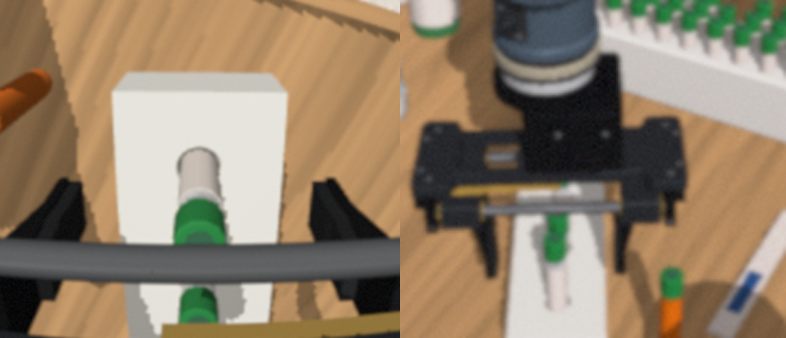

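Request:
{"op": "servo_tool", "data": {
  "series": [
    {"hand": -1,"x": 0,"y": 0,"z": 0,"wx": 0,"wy": 0,"wz": 0},
    {"hand": -1,"x": 0,"y": 0,"z": 0,"wx": 0,"wy": 0,"wz": 0},
    {"hand": -1,"x": 0,"y": 0,"z": 0,"wx": 0,"wy": 0,"wz": 0},
    {"hand": -1,"x": 0,"y": 0,"z": 0,"wx": 0,"wy": 0,"wz": 0},
    {"hand": -1,"x": 0,"y": 0,"z": 0,"wx": 0,"wy": 0,"wz": 0},
    {"hand": -1,"x": 0,"y": 0,"z": 0,"wx": 0,"wy": 0,"wz": 0},
    {"hand": -1,"x": 0,"y": 0,"z": 0,"wx": 0,"wy": 0,"wz": 0},
    {"hand": -1,"x": 0,"y": 0,"z": 0,"wx": 0,"wy": 0,"wz": 0}
  ],
  "squeeze": 20
}}

```text
t: 3.12
position: [0.4314, 0.3768, 0.1045]
tcp_rot: [[-0.0, 0.884, 0.467], [-0.0, 0.467, -0.884], [-1.0, -0.0, 0.0]]
contact_force: [-1.3, 0.4, -0.9]
finger_gap: 0.193
```

Request:
{"op": "servo_tool", "data": {
  "series": [
    {"hand": -1,"x": -10,"y": 0,"z": 0,"wx": 0,"wy": 0,"wz": 0},
    {"hand": -1,"x": -25,"y": 0,"z": 0,"wx": 0,"wy": 0,"wz": 0},
    {"hand": -1,"x": -45,"y": 0,"z": 0,"wx": 0,"wy": 0,"wz": 0},
    {"hand": -1,"x": -70,"y": 0,"z": 0,"wx": 0,"wy": 0,"wz": 0},
    {"hand": -1,"x": -100,"y": 0,"z": 0,"wx": 0,"wy": 0,"wz": 0},
    {"hand": -1,"x": -125,"y": 0,"z": 0,"wx": 0,"wy": 0,"wz": 0},
    {"hand": -1,"x": -135,"y": 0,"z": 0,"wx": 0,"wy": 0,"wz": 0},
    {"hand": -1,"x": -135,"y": 0,"z": 0,"wx": 0,"wy": 0,"wz": 0}
  ]
}}

```text
t: 4.12
position: [0.4315, 0.377, 0.2405]
tcp_rot: [[0.002, 0.884, 0.467], [0.001, 0.467, -0.884], [-1.0, 0.002, -0.0]]
contact_force: [-0.8, 0.5, -0.6]
finger_gap: 0.195
```

```bash
python3 snap.py 4 wrist side; python3 - <<'E'
import cv2
a=cv2.imread('pics/wrist4.png')[120:340,200:460];b=cv2.imread('pics/side4.png')[160:340,200:400]
cv2.imwrite('pics/e4.png',cv2.hconcat([cv2.resize(a,(380,322)),cv2.resize(b,(358,322),interpolation=2)]))
E
```

```text
4.225 [0.4307947  0.37645703 0.23887092] [[-0.0014, 0.8843, 0.4669], [-0.0008, 0.4669, -0.8843], [-1.0, -0.0016, 0.0001]] 0.19467408967391323 [-0.13 -0.2  -1.14] [-0.002  0.012  0.006 -0.002 -0.001 -0.001] [ 0.523  0.467  1.576 -0.     1.1    0.037]
```

View pics/e4.png

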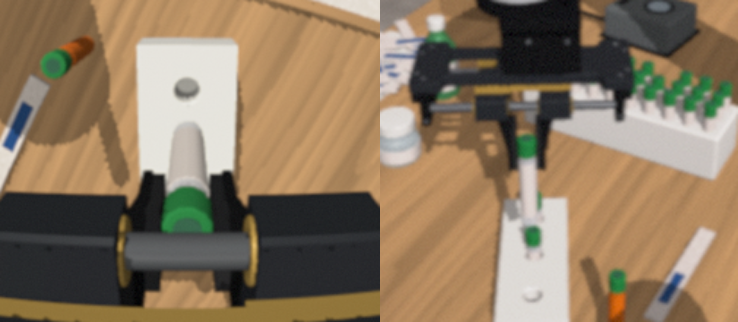

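Request:
{"op": "servo_tool", "data": {
  "series": [
    {"hand": -1,"x": -4,"y": -5,"z": 15.5,"wx": 0,"wy": 0,"wz": 0},
    {"hand": -1,"x": -8,"y": -15,"z": 46.5,"wx": 0,"wy": 0,"wz": 0},
    {"hand": -1,"x": -10,"y": -28,"z": 87,"wx": 0,"wy": 0,"wz": 0},
    {"hand": -1,"x": -10,"y": -42,"z": 130,"wx": 0,"wy": 0,"wz": 0},
    {"hand": -1,"x": -10,"y": -56,"z": 174,"wx": 0,"wy": 0,"wz": 0},
    {"hand": -1,"x": -10,"y": -70,"z": 217,"wx": 0,"wy": 0,"wz": 0},
    {"hand": -1,"x": -10,"y": -84,"z": 261,"wx": 0,"wy": 0,"wz": 0},
    {"hand": -1,"x": -10,"y": -98,"z": 304,"wx": 0,"wy": 0,"wz": 0}
  ]
}}

```text
t: 5.22
position: [0.4861, 0.0599, 0.2491]
tcp_rot: [[-0.001, 0.885, 0.466], [-0.0, 0.466, -0.885], [-1.0, -0.001, -0.0]]
contact_force: [-0.1, -0.2, -0.3]
finger_gap: 0.194
```

Request:
{"op": "servo_tool", "data": {
  "series": [
    {"hand": -1,"x": 0,"y": -14,"z": 43,"wx": 0,"wy": 0,"wz": 0},
    {"hand": -1,"x": 0,"y": -28,"z": 87,"wx": 0,"wy": 0,"wz": 0},
    {"hand": -1,"x": 0,"y": -42,"z": 130,"wx": 0,"wy": 0,"wz": 0},
    {"hand": -1,"x": 0,"y": -56,"z": 174,"wx": 0,"wy": 0,"wz": 0},
    {"hand": -1,"x": 0,"y": -70,"z": 217,"wx": 0,"wy": 0,"wz": 0},
    {"hand": -1,"x": 0,"y": -84,"z": 261,"wx": 0,"wy": 0,"wz": 0},
    {"hand": -1,"x": 0,"y": -98,"z": 304,"wx": 0,"wy": 0,"wz": 0},
    {"hand": -1,"x": 0,"y": -108,"z": 335,"wx": 0,"wy": 0,"wz": 0}
  ]
}}

```text
t: 6.22
position: [0.5465, -0.2872, 0.2487]
tcp_rot: [[-0.001, 0.885, 0.465], [0.0, 0.465, -0.885], [-1.0, -0.001, -0.001]]
contact_force: [0.6, 0.3, -1.1]
finger_gap: 0.194
```

Request:
{"op": "servo_tool", "data": {
  "series": [
    {"hand": -1,"x": 0,"y": -2,"z": 6,"wx": 0,"wy": 0,"wz": 0},
    {"hand": -1,"x": 0,"y": -2,"z": 6,"wx": 0,"wy": 0,"wz": 0}
  ]
}}

```text
t: 6.48
position: [0.5476, -0.2903, 0.2488]
tcp_rot: [[-0.002, 0.885, 0.466], [0.002, 0.466, -0.885], [-1.0, -0.001, -0.002]]
contact_force: [0.1, 0.2, -1.0]
finger_gap: 0.197
```

```bash
python3 snap.py 5 wrist side top
```

```text
6.625 [ 0.54809976 -0.28911279  0.24941208] [[-0.001, 0.8837, 0.468], [0.0011, 0.468, -0.8837], [-1.0, -0.0004, -0.0015]] 0.19498525619181975 [-0.67 -0.15 -0.2 ] [ 0.004 -0.004 -0.005 -0.002 -0.002 -0.   ] [-0.666  0.519  1.444  0.     1.181 -1.153]
```

View pics/side5.png

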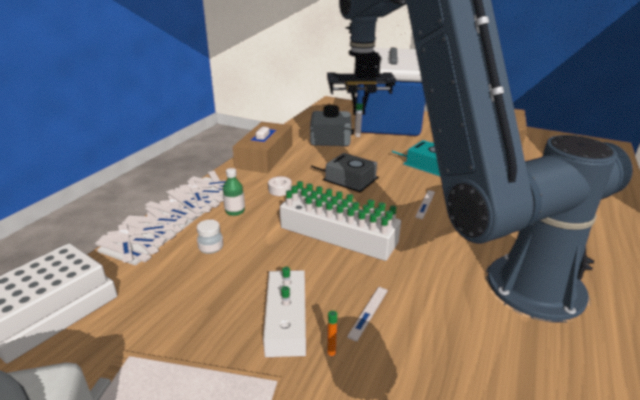

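View pics/wrist5.png

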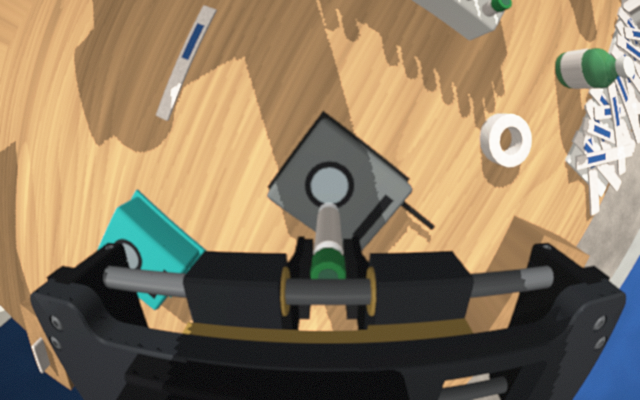

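View pics/top5.png

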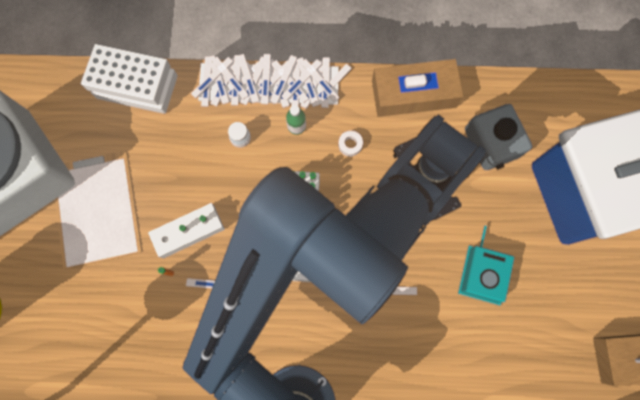

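```bash
python3 - <<'E'
from h import *
np.set_printoptions(precision=4,suppress=True)
S=dict(np.load('side5.npz'));W=dict(np.load('wrist5.npz'))
print(atz(W,(329,184.5),.061)); f=[.548,-.2895,.153]
print(proj(W,[f,[.548,-.2895,.24]]),proj(S,[f,[.548,-.2895,.24]]),proj(S,[.5487,-.2915,.061]))
a=cv2.imread('pics/wrist5.png')[140:300,260:400];b=cv2.imread('pics/side5.png')[80:200,310:400]
cv2.imwrite('pics/e5.png',cv2.hconcat([cv2.resize(a,(420,480),interpolation=2),cv2.resize(b,(360,480),interpolation=2)]))
E
```

```text
[ 0.5473 -0.2897  0.061 ]
[[330.2995 212.4169]
 [331.4596 265.3694]] [[356.8698 135.7352]
 [358.3444 108.0808]] [[355.4324 162.8114]]
```

View pics/e5.png

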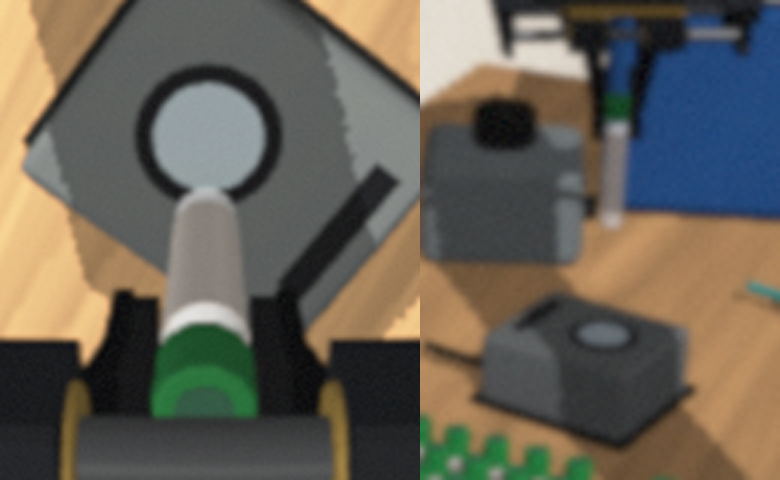

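Request:
{"op": "servo_tool", "data": {
  "series": [
    {"hand": -1,"x": 12,"y": 0,"z": 0,"wx": 0,"wy": 0,"wz": 0},
    {"hand": -1,"x": 30,"y": 0,"z": 0,"wx": 0,"wy": 0,"wz": 0},
    {"hand": -1,"x": 48,"y": 0,"z": 0,"wx": 0,"wy": 0,"wz": 0},
    {"hand": -1,"x": 62,"y": 0,"z": 0,"wx": 0,"wy": 0,"wz": 0},
    {"hand": -1,"x": 70,"y": 0,"z": 0,"wx": 0,"wy": 0,"wz": 0},
    {"hand": -1,"x": 73,"y": 0,"z": 0,"wx": 0,"wy": 0,"wz": 0},
    {"hand": -1,"x": 73,"y": 0,"z": 0,"wx": 0,"wy": 0,"wz": 0}
  ]
}}

```text
t: 7.5
position: [0.5488, -0.2908, 0.1767]
tcp_rot: [[0.0, 0.884, 0.467], [-0.0, 0.467, -0.884], [-1.0, 0.0, 0.0]]
contact_force: [0.2, 0.4, 0.3]
finger_gap: 0.197
```

```bash
python3 snap.py 6 wrist side; python3 - <<'E'
from h import *
np.set_printoptions(precision=4,suppress=True)
S=dict(np.load('side6.npz'));W=dict(np.load('wrist6.npz'))
f=[.548,-.2895,.081]
print(proj(W,[f,[.548,-.2895,.061]]),proj(S,[f,[.548,-.2905,.061]]))
a=cv2.imread('pics/wrist6.png')[140:300,260:400];b=cv2.imread('pics/side6.png')[110:190,325:385]
cv2.imwrite('pics/e6.png',cv2.hconcat([cv2.resize(a,(420,480),interpolation=2),cv2.resize(b,(360,480),interpolation=2)]))
E
```

```text
7.6 [ 0.54893015 -0.29094634  0.17713716] [[0.001, 0.8843, 0.4669], [-0.0008, 0.4669, -0.8843], [-1.0, 0.0005, 0.0012]] 0.1909555198006055 [-0.75 -0.47 -1.06] [ 0.    -0.002 -0.    -0.002 -0.     0.001] [-0.667  0.605  1.509 -0.     1.026 -1.153]
[[329.1389 211.0115]
 [329.0307 203.4264]] [[355.7193 157.3118]
 [355.5258 162.9815]]
```

View pics/e6.png

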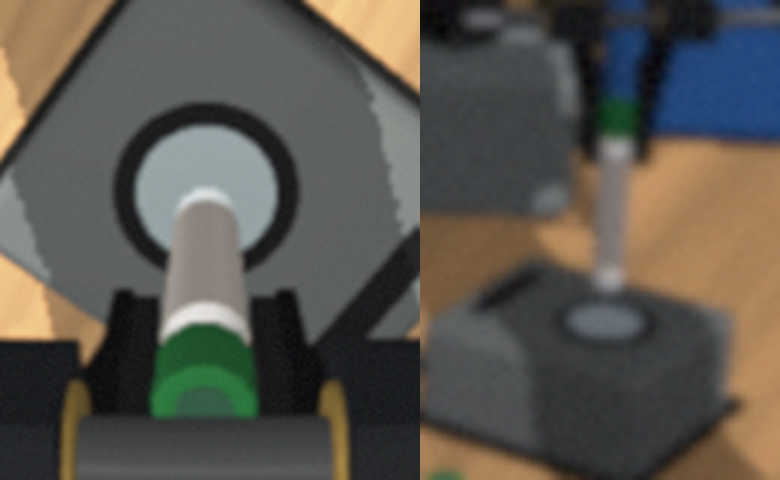

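Request:
{"op": "servo_tool", "data": {
  "series": [
    {"hand": -1,"x": 4,"y": 0,"z": 0,"wx": 0,"wy": 0,"wz": 0},
    {"hand": -1,"x": 8,"y": 0,"z": 0,"wx": 0,"wy": 0,"wz": 0},
    {"hand": -1,"x": 10,"y": 0,"z": 0,"wx": 0,"wy": 0,"wz": 0},
    {"hand": -1,"x": 10,"y": 0,"z": 0,"wx": 0,"wy": 0,"wz": 0},
    {"hand": -1,"x": 10,"y": 0,"z": 0,"wx": 0,"wy": 0,"wz": 0},
    {"hand": -1,"x": 10,"y": 0,"z": 0,"wx": 0,"wy": 0,"wz": 0}
  ]
}}

```text
t: 8.35
position: [0.5487, -0.2907, 0.1667]
tcp_rot: [[0.0, 0.884, 0.467], [-0.0, 0.467, -0.884], [-1.0, 0.0, 0.0]]
contact_force: [-0.1, 0.5, -0.8]
finger_gap: 0.195
```

```bash
python3 snap.py 7 wrist side; python3 - <<'E'
from h import *
np.set_printoptions(precision=4,suppress=True)
S=dict(np.load('side7.npz'));W=dict(np.load('wrist7.npz'))
th=np.linspace(0,6.283,40)
def draw(im,C,o,s):
    im=cv2.resize(im,None,fx=s,fy=s,interpolation=2)
    for z,r,col in((.0715,.008,(0,0,255)),(.061,.02,(0,255,255)),):
        P=np.c_[.5485+r*np.cos(th),-.2905+r*np.sin(th),0*th+z]
        q=((proj(C,P)-o+.5)*s-.5).astype(np.int32);cv2.polylines(im,[q],True,col,1)
    return im
a=draw(cv2.imread('pics/wrist7.png')[140:300,260:400],W,(260,140),3);b=draw(cv2.imread('pics/side7.png')[110:190,325:385],S,(325,110),6)
cv2.imwrite('pics/e7.png',cv2.hconcat([a,b]))
E
```

```text
8.45 [ 0.54867145 -0.29071513  0.1666812 ] [[0.0002, 0.8843, 0.467], [-0.0002, 0.467, -0.8843], [-1.0, 0.0001, 0.0003]] 0.1931048745447304 [ 0.82 -0.48 -0.11] [-0.001  0.002 -0.001  0.     0.001 -0.001] [-0.667  0.619  1.517 -0.     1.006 -1.153]
```

View pics/e7.png

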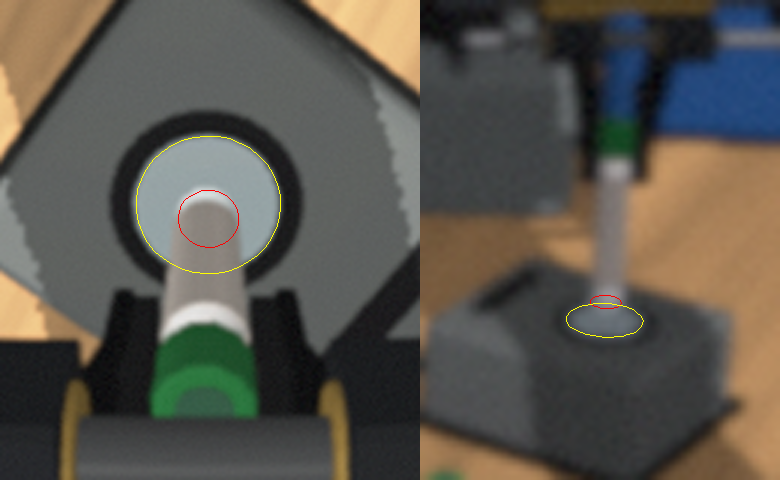

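The overlays agree. In the wrist crop, the glass outline (208,205) and the foot circle (208,218) match the picture to about 1 px. In the side crop, the foot (605,301) sits above the glass (605,320), with a gap of about 1 cm. I'm handing the job in.

```bash
python3 -c "
from cell import job
print(job.sign_off())"
```

```text
the job is handed in; nothing more can be done
None
```

The long tube is held upright over the centre of the reader's window, about 1 cm above the glass, and the job was handed in at about 8.5 s. No verdict came back, so whether it passed is not confirmed.

**What I did:** I picked the tall green cap at top-view pixel (159,236). The two short tubes and the orange look-alike at (161,270) were left alone. I gripped the cap with 20 N, with the jaws opening across the row of holes. I carried the tube over the full rack with its foot at about 0.15 m, then lowered it in two steps over the grey reader; I did not use the turquoise one.

**Last checks:**
- **Position:** the foot is within about 1–2 mm of the window's centre in both the wrist and side views.
- **Height:** the foot is about 11 mm above the glass.
- **Grip and tilt:** the gripper opening stayed steady at about 0.19, and the tool is vertical to within 0.1°.
- **Contact:** the force readings on the tool stayed at noise level, about 1 N, in every reading after the lift. That is too coarse to rule out a light touch on its own.

**What failed or disagreed:**
- The first move call was refused for missing keys and moved nothing.
- The cameras disagreed by about 2–3 mm on the window's place and by up to about 4 mm on the tube's, so I used values in between.
- I did not measure the other loose things again at the end. They looked unmoved in the overview pictures taken before I lowered the tube.

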